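# Put the opened sealer bottle into the free pocket of a dust-flap rack

## Robot

A 6-joint arm with a two-finger parallel gripper is mounted at the origin on the work surface. World frame = base frame: x ahead of the robot, y to its left, z up, the work surface at z = 0. Lengths are in mm, angles in rad, forces in N, time in s.
With the tool pointing down it reaches from about 300 to 775 mm from the base axis. Payload 14.6 kg.
Tool frame: the origin (TCP) lies on the centre line of the jaws, within the pads' length; the fingertips stand 19 mm ahead of it and the grasp point (between the pads) is the TCP (bot.tip_reach is the distance from the TCP to the fingertips, in mm); z points along the fingers, y is the line along which they close (so a half turn about z gives the same grasp; the last joint's range is limited). The gripper opens to 85 mm and grips with 20 to 120 N. Pads are 22 mm wide; open, the fingers measure 114 mm over their backs; the gripper's body (76 mm by 85 mm) begins 54 mm behind the grasp point. The pads swing forward as they close: fully open they stand 13 mm farther back than shut.
Start: joints at [1.134, 0.3, 1.521, -0, 1.321, -0.067], TCP at [198.783, 512.811, 250.281] pointing down, gripper open.
Joint ranges: [-3.03, 3.03], [-0.79, 2.21], [0.23, 2.52], [-1.04, 4.18], [0, 3.07], [-2.55, 2.55]. Speed limits (rad/s): [2.22, 2.22, 2.57, 3.14, 3.14, 3.14].

## Interface

Orientations are given as a unit quaternion [w, x, y, z].
In Python, from rig import bot gives the robot as it stands. Calls block until the motion is done:
- bot.move_to(position, orientation): joint-space move of the TCP to a pose.
- bot.servo_line(position, attitude=None, speed=150, until_force=None): straight line of the TCP; attitude=None keeps the orientation; speed is the mean speed in mm/s. With until_force (N) it stops when the force on the tool has changed by that much, and returns True; else False.
- bot.move_joints(angles): joint-space move.
- bot.move_gripper(opening, grip_force=None): finger opening in mm; grip_force is the grip in N (None keeps the last); returns when the fingers have stopped.
- bot.dwell(seconds).
- bot.ik(position, orientation): joint angles nearest the present ones, or None.
- bot.read_state(): the state.
- bot.read_camera(name): name is "scene" or "top" or "wrist"; returns a dict with "image" (384x512x3 uint8, blue, green, red), "depth" (384x512 float32, mm along the optical axis (not along the pixel's ray), 0 where there is no reading), "fovy" (degrees; the focal length in pixels is half the picture's height over the tangent of half this angle, whatever the lens; pixels are square), "cx", "cy" (the principal point, pixels), "k1" (the pictures are not rectified: a ray, as slopes to the right and down, at radius r is drawn at 1 + k1 r^2 times it, then the intrinsics apply), "eye" and "attitude" of the camera in the world; the wrist camera has in their place "mount" (4x4, takes a point from camera to tool coordinates, whose origin is the TCP and whose axes are the flange's). Camera axes: x right, y down, z forward; pixel columns grow to the right and rows downward; lengths in mm; the calibration is good to about 2 mm. A picture is of the moment at which its call begins: read the wrist's pose just before it.
A pose or a line that the arm cannot do raises bot.MotionError and nothing moves.
- bot.finish_job(): hands the job in; it is judged then, once.
The state is a dict: "clock": time; "joint_positions": joint angles; "qvel": joint speeds; "effort": joint torques, N m; "ee_pos": TCP position; "tool_rot": TCP orientation; "ft_force": force on the tool from outside, world axes, zero at the start; "moment": the same for the moment, N m; "grip_width": finger opening in mm; "grip_force": force on a finger pad.
Only numpy, scipy, OpenCV 4.12 (cv2) and the standard library are available. Lean on these libraries where they do the work, as an engineer would, in place of code of your own. Each camera call takes 0.05 s, during which the arm holds its last target. There are 200 camera calls.

## Task

Stand the lying sealer bottle upright on the bench, nozzle up, and let go of it. Then, with the empty fingers, gently push on the rack's spring flaps until you find the one that swings down well into its pocket because that pocket is empty (the others hide stored bottles). Then take the standing bottle by its nozzle and gently lower it upright past that flap until it stands on the pocket's floor, leaving the other things on the bench where they are.

Things in the scene. Friction and masses are not known exactly. Their poses are not given: they have to be found in the camera images.
- bottle: opened sealer bottle, 154 mm long, about 0.2 kg: square white body 46 x 46 mm, 85 mm long; then a round black nozzle, diameter 22, 50 mm long; then a thin white tip, diameter 10, 19 mm long. Starts lying, nozzle roughly towards the robot. Origin: middle of the square base; x along its axis to the nozzle (up when standing), y and z square to the body's faces
- rack: fixed grey steel rack, 136 x 136 mm, 105 mm high, two by two pockets, each closed by an aluminium spring flap flush with its top. Origin: middle of its underside; z up, x and y along its sides; pocket centres at x, y = +-33 mm. Pockets are 62 x 62 mm inside. Three hold a stored bottle ending 5 mm under the flap; one, different each time, is empty, and nothing shows it from outside
- pocket0 (a point): centre of the floor of the pocket at rack (-x, +y): 4 mm above the bench, 101 mm below the rack's top; axes as the rack's
- pocket1 (a point): centre of the floor of the pocket at rack (-x, -y): 4 mm above the bench, 101 mm below the rack's top; axes as the rack's
- pocket2 (a point): centre of the floor of the pocket at rack (+x, +y): 4 mm above the bench, 101 mm below the rack's top; axes as the rack's
- pocket3 (a point): centre of the floor of the pocket at rack (+x, -y): 4 mm above the bench, 101 mm below the rack's top; axes as the rack's
- flap0 (a joint): flap of pocket0, 60 x 60 x 2.5 mm: 0 shut (level), grows as it swings down, to 1.54 (hanging along the wall). Hinged at the pocket's rack +x side, 30 mm from its centre; free edge at -x. A weak spring shuts it: about 1 N, 10 mm from the centre towards the free edge, pushes it down; a bottle entering pushes it aside with 3 to 5 N. Over a stored bottle it stops hard at about 0.1 rad
- flap1 (a joint): flap of pocket1, 60 x 60 x 2.5 mm: 0 shut (level), grows as it swings down, to 1.54 (hanging along the wall). Hinged at the pocket's rack +x side, 30 mm from its centre; free edge at -x. A weak spring shuts it: about 1 N, 10 mm from the centre towards the free edge, pushes it down; a bottle entering pushes it aside with 3 to 5 N. Over a stored bottle it stops hard at about 0.1 rad
- flap2 (a joint): flap of pocket2, 60 x 60 x 2.5 mm: 0 shut (level), grows as it swings down, to 1.54 (hanging along the wall). Hinged at the pocket's rack +x side, 30 mm from its centre; free edge at -x. A weak spring shuts it: about 1 N, 10 mm from the centre towards the free edge, pushes it down; a bottle entering pushes it aside with 3 to 5 N. Over a stored bottle it stops hard at about 0.1 rad
- flap3 (a joint): flap of pocket3, 60 x 60 x 2.5 mm: 0 shut (level), grows as it swings down, to 1.54 (hanging along the wall). Hinged at the pocket's rack +x side, 30 mm from its centre; free edge at -x. A weak spring shuts it: about 1 N, 10 mm from the centre towards the free edge, pushes it down; a bottle entering pushes it aside with 3 to 5 N. Over a stored bottle it stops hard at about 0.1 rad
- hammer: bystander: hammer lying on the bench; origin about on its handle
- spraycan: bystander: spray can, 54 mm diameter, 150 mm high, standing; origin in the middle of its underside
- strip: bystander: bent strip of dark sheet steel, 200 x 35 mm, 25 mm high, lying; origin in the middle of its underside
Things that resemble listed ones, but are neither listed nor needed, are in the scene too. There is more than one size of the rack; the job needs the larger. What is shaped like the bottle but red is not meant.

How it is judged (in metres and radians):
On the way, in this order (a step that is already met when the one before it is completed fails the run):
1. the bottle stands upright on the bench, nozzle up, let go and still (height (world z) of bottle below 0.008 m and angle between bottle's own x axis and vertical below 0.1 rad and contact force between bottle and the fingers below 0.05 N and linear speed of bottle below 0.03 m/s), for 0.2 s.
2. while the bottle stands there, the flap of the empty pocket has been pushed down by more than 0.25 rad (height (world z) of bottle below 0.008 m and angle between bottle's own x axis and vertical below 0.1 rad and value of joint any of flap0, flap1, flap2, flap3 above 0.25 rad), for 0.05 s.
At the end, for the whole second after the job is handed in: The bottle stands nozzle up (within 0.2 rad) in the pocket that was empty, its base within 10 mm of the pocket's floor and within 15 mm of its centre, let go and at rest (((horizontal distance between bottle and pocket0 below 0.015 m and z of bottle in the frame of pocket0 below 0.01 m) or (horizontal distance between bottle and pocket1 below 0.015 m and z of bottle in the frame of pocket1 below 0.01 m) or (horizontal distance between bottle and pocket2 below 0.015 m and z of bottle in the frame of pocket2 below 0.01 m) or (horizontal distance between bottle and pocket3 below 0.015 m and z of bottle in the frame of pocket3 below 0.01 m)) and angle between bottle's own x axis and vertical below 0.2 rad and linear speed of bottle below 0.03 m/s and contact force between bottle and the fingers below 0.05 N); the robot touches nothing.
It fails at once if the fingers press on the rack or its flaps with more than 60 N (contact force between the fingers and rack above 60 N).
It fails at once if the bottle is forced against the rack with more than 60 N (contact force between bottle and rack above 60 N).
It fails at once if a bystander is moved by more than 40 mm (distance of any of hammer, spraycan, strip from where it was at the start of the episode above 0.04 m).
It also fails if it takes over 72 s, if anything falls off the work surface, if the arm or the gripper's body presses on something with over 40 N, if the wrist force passes 120 N, or if a joint passes its speed limit or range.

## Working session

There is one attempt and no reset: what is moved stays moved. The work goes in short steps, each a Python script; the robot and the scene stay as the last script left them, time stands still between calls to the robot, and variables do not carry over. Pictures are saved under pics/ and viewed, at most 10 in all, crops included, and the job is handed in when it is done.

```bash
ls; mkdir -p pics
cat > h.py <<'E'
import numpy as np, cv2
from scipy.spatial.transform import Rotation as R
from rig import bot
def cam(name):
    s=bot.read_state(); c=bot.read_camera(name)
    if 'mount' in c:
        q=s['tool_rot']; T=np.eye(4); T[:3,:3]=R.from_quat(np.roll(q,-1)).as_matrix(); T[:3,3]=s['ee_pos']; c['T']=T@np.array(c['mount'])
    else:
        a=np.array(c['attitude'],float); T=np.eye(4); T[:3,:3]=a if a.shape==(3,3) else R.from_quat(np.roll(a,-1)).as_matrix(); T[:3,3]=c['eye']; c['T']=T
    return c
def rays(c,uv):
    uv=np.asarray(uv,float).reshape(-1,2); f=192/np.tan(np.radians(c['fovy'])/2)
    p=(uv-[c['cx'],c['cy']])/f; K=np.array([[f,0,c['cx']],[0,f,c['cy']],[0,0,1]])
    u=p.copy()
    for _ in range(20): u=p/(1+c['k1']*(u**2).sum(1,keepdims=True))
    return np.c_[u,np.ones(len(u))]
def onplane(c,uv,z):
    d=rays(c,uv)@c['T'][:3,:3].T; e=c['T'][:3,3]
    return e+d*((z-e[2])/d[:,2])[:,None]
def cloud(c):
    v,u=np.mgrid[:384,:512]; d=rays(c,np.c_[u.ravel(),v.ravel()])*c['depth'].reshape(-1,1)
    return (d@c['T'][:3,:3].T+c['T'][:3,3]).reshape(384,512,3)
E
python3 - <<'E'
from h import *
for n in ('scene','top'):
    c=cam(n); cv2.imwrite(f'pics/{n}0.png',c['image']); print(n,c['fovy'],c['cx'],c['cy'],c['k1'],c['T'].round(3).tolist())
    P=cloud(c); np.save(n+'.npy',P)
E
```

```text
pics
scene 54.42475802622728 254.38147095887012 188.55317631600875 -0.06213999405775188 [[0.794, 0.337, -0.506, 1169.467], [0.608, -0.462, 0.646, -754.058], [-0.016, -0.82, -0.572, 801.234], [0.0, 0.0, 0.0, 1.0]]
top 56.59714822151205 260.81914046641083 196.51199431817386 -0.02908137420043933 [[-0.003, -0.994, 0.105, 471.514], [-1.0, 0.002, -0.01, 49.253], [0.01, -0.105, -0.994, 1055.119], [0.0, 0.0, 0.0, 1.0]]
```

View pics/scene0.png

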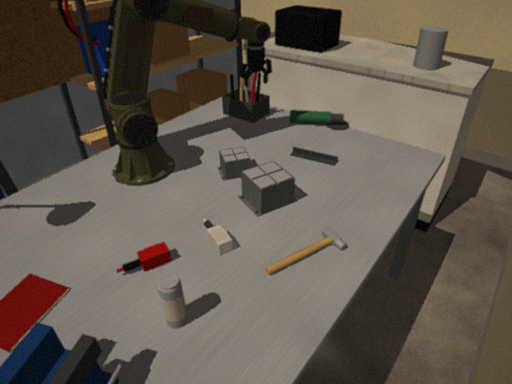

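View pics/top0.png

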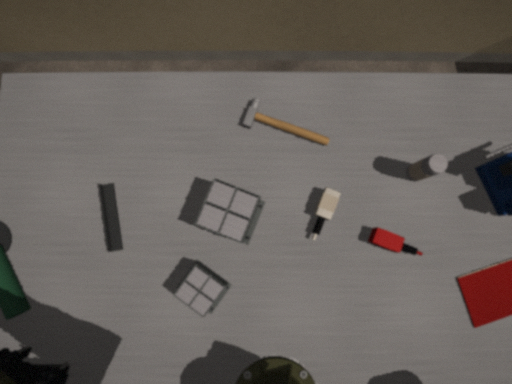

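The scene view shows the lying white bottle at (218,237), large rack at (268,186), hammer and can. In the top view, the large rack is at (230,210), the bottle body at (328,203) with its nozzle at (318,230), and the smaller rack is at (201,288).

Run:
```python
from h import *
P=np.load('top.npy'); im=cv2.imread('pics/top0.png')
v,u=np.mgrid[:384,:512]
def box(m,z,c):
    k=cv2.findContours(m.astype(np.uint8),0,2)[0]; k=max(k,key=cv2.contourArea)
    w=onplane(c,k.reshape(-1,2),z)[:,:2].astype(np.float32); r=cv2.minAreaRect(w); return r,cv2.boxPoints(r).round(1).tolist()
c=cam('top')
m=(P[...,2]>85)&(P[...,2]<125)&(u>180)&(u<280)&(v>160)&(v<255)
print('rack',m.sum(),np.median(P[m],0),box(m,105,c))
m=(P[...,2]>28)&(u>300)&(u<350)&(v>180)&(v<250); print('bot depth',m.sum(),np.percentile(P[m][:,2],[10,50,90]))
hsv=cv2.cvtColor(im,cv2.COLOR_BGR2HSV); print(hsv[200,328],hsv[203,240],hsv[228,319],hsv[170,328])
reg=(u>305)&(u<350)&(v>180)&(v<245)
w=reg&(hsv[...,1]>35)&(hsv[...,2]>130); print('body',box(w,46,c))
# depth shading: body height and nozzle
b=reg&(hsv[...,2]<50); print('nozzle',b.sum(),np.median(P[b],0), box(b,30,c))
# rack from scene
s=cam('scene'); Q=np.load('scene.npy'); m=(Q[...,2]>98)&(Q[...,2]<112); m[:,:235]=0;m[:,300:]=0;m[:155]=0;m[215:]=0
print('rack scene',m.sum(),np.median(Q[m],0),box(m,105,s))
m=(Q[...,2]>25)&(Q[...,2]<60); m[:,:195]=0;m[:,240:]=0;m[:210]=0;m[260:]=0
print(m.sum(),Q[m].mean(0),np.percentile(Q[m][:,2],[5,50,95]))
```

```text
rack 2569 [536.21936957 130.02619142 105.41422517] (((536.8914794921875, 130.03880310058594), (136.6221923828125, 135.7890167236328), 68.146484375), [[448.3999938964844, 91.9000015258789], [574.5, 41.400001525878906], [625.2999877929688, 168.1999969482422], [499.29998779296875, 218.6999969482422]])
bot depth 652 [32.41926094 45.53069776 48.64655773]
[ 17  56 163] [  8  15 135] [15 26 20] [ 17  19 123]
body (((558.6817016601562, -153.1788330078125), (45.92193603515625, 81.22209167480469), 68.40544128417969), [[512.5, -159.60000610351562], [588.0, -189.5], [604.9000244140625, -146.8000030517578], [529.4000244140625, -116.9000015258789]])
nozzle 132 [ 497.57755834 -124.30192082   31.97217866] (((497.9432373046875, -123.44685363769531), (23.296504974365234, 47.76860046386719), 65.79424285888672), [[471.3999938964844, -124.30000305175781], [515.0, -143.89999389648438], [524.5, -122.5999984741211], [480.8999938964844, -103.0]])
rack scene 923 [542.30206456 122.50529656 104.52263792] (((540.640625, 124.50109100341797), (141.74246215820312, 146.75477600097656), 67.23001098632812), [[445.6000061035156, 87.5999984741211], [580.9000244140625, 30.799999237060547], [635.7000122070312, 161.39999389648438], [500.3999938964844, 218.1999969482422]])
452 [ 556.07409196 -155.49700149   41.09381865] [28.24921988 44.30363195 47.34906569]
```

```bash
cat >> h.py <<'E'
a=np.array([-0.9299,0.3680,0]); hh=np.array([0.3680,0.9299,0]); Z=np.array([0,0,1.])
def quat(z,y):
    M=np.c_[np.cross(y,z),y,z]; return np.roll(R.from_matrix(M).as_quat(),1)
def tilt(th,s=1):  # th>0: tool points away from the robot
    th=np.radians(th); return quat(-np.cos(th)*Z-np.sin(th)*a, s*hh)
E
python3 - <<'E'
from h import *
print(bot.tip_reach)
g=np.array([537.8,-144.9,28])
for s in (1,-1):
  for th in (20,30,40,50):
    q0=bot.ik(g,tilt(th,s)); r=[]
    for back in (0,50,100,150):
        p=g+a*back; p[2]=75; q=bot.ik(p,tilt(th-90,s)); r.append(None if q is None else np.round(q,2).tolist())
    print(s,th,None if q0 is None else np.round(q0,2),r)
E
```

```text
19.0
1 20 [-0.32  0.5   1.89 -0.05  0.41 -1.47] [[-0.34, 1.15, 0.89, 0.04, 2.32, -1.53], [-0.34, 1.05, 1.11, 0.04, 2.21, -1.53], [-0.34, 0.95, 1.3, 0.04, 2.11, -1.53], [-0.33, 0.87, 1.47, 0.04, 2.02, -1.54]]
1 30 [-0.32  0.48  1.99 -0.19  0.16 -1.33] [[-0.34, 1.06, 0.98, 0.04, 2.15, -1.53], [-0.34, 0.96, 1.19, 0.04, 2.04, -1.53], [-0.34, 0.87, 1.37, 0.04, 1.95, -1.54], [-0.33, 0.78, 1.53, 0.04, 1.87, -1.54]]
1 40 [-0.31  0.49  2.07  3.5   0.12  1.26] [[-0.34, 0.97, 1.08, 0.03, 1.97, -1.54], [-0.34, 0.87, 1.27, 0.03, 1.87, -1.54], [-0.33, 0.78, 1.45, 0.03, 1.79, -1.54], [-0.33, 0.69, 1.6, 0.04, 1.72, -1.54]]
1 50 [-0.31  0.52  2.13  3.28  0.39  1.49] [[-0.34, 0.87, 1.19, 0.02, 1.78, -1.54], [-0.34, 0.77, 1.37, 0.03, 1.7, -1.54], [-0.33, 0.68, 1.53, 0.03, 1.62, -1.54], [-0.33, 0.6, 1.68, 0.03, 1.56, -1.53]]
-1 20 [-0.32  0.5   1.89 -0.05  0.41  1.67] [[-0.34, 1.15, 0.89, 0.04, 2.32, 1.61], [-0.34, 1.05, 1.11, 0.04, 2.21, 1.61], [-0.34, 0.95, 1.3, 0.04, 2.11, 1.61], [-0.33, 0.87, 1.47, 0.04, 2.02, 1.61]]
-1 30 [-0.32  0.48  1.99 -0.19  0.16  1.81] [[-0.34, 1.06, 0.98, 0.04, 2.15, 1.61], [-0.34, 0.96, 1.19, 0.04, 2.04, 1.61], [-0.34, 0.87, 1.37, 0.04, 1.95, 1.61], [-0.33, 0.78, 1.53, 0.04, 1.87, 1.6]]
-1 40 [-0.31  0.49  2.07  3.5   0.12 -1.88] [[-0.34, 0.97, 1.08, 0.03, 1.97, 1.61], [-0.34, 0.87, 1.27, 0.03, 1.87, 1.61], [-0.33, 0.78, 1.45, 0.03, 1.79, 1.61], [-0.33, 0.69, 1.6, 0.04, 1.72, 1.61]]
-1 50 [-0.31  0.52  2.13  3.28  0.39 -1.66] [[-0.34, 0.87, 1.19, 0.02, 1.78, 1.61], [-0.34, 0.77, 1.37, 0.03, 1.7, 1.61], [-0.33, 0.68, 1.53, 0.03, 1.62, 1.61], [-0.33, 0.6, 1.68, 0.03, 1.56, 1.61]]
```

Run:
```python
from h import *
g=np.array([537.8,-144.9,28]); s=1 if abs(-1.4)<1.7 else -1; q=tilt(25,s)
tz=-np.cos(np.radians(25))*Z-np.sin(np.radians(25))*a
bot.move_to(g-tz*200+np.array([0,0,30]),q); bot.move_gripper(85)
bot.servo_line(g-tz*60)
print(bot.servo_line(g,speed=80,until_force=12),bot.read_state()['ee_pos'])
bot.move_gripper(30,40); st=bot.read_state(); print(st['grip_width'],st['grip_force'],st['clock'])
bot.servo_line(g+[0,0,110])
p=g+a*60; p[2]=150
bot.move_to(p,tilt(-65,s))
p[2]=85; bot.servo_line(p,speed=120)
c=cam('scene'); cv2.imwrite('pics/s1.png',cv2.resize(c['image'][130:300,120:330],None,fx=3,fy=3))
p2=p.copy(); p2[2]=56
print(bot.servo_line(p2,speed=20,until_force=5)); st=bot.read_state(); print(st['ee_pos'],st['ft_force'],st['grip_width'],st['clock'])
```

```text
False [ 537.84939204 -144.91269771   28.34175393]
45.34144507506428 41.69208526611328 5.4417
True
[ 481.83161357 -122.92836862   65.1340175 ] [ 0.9159222  -2.21571518  4.57129243] 45.60010257927602 9.5167
```

View pics/s1.png

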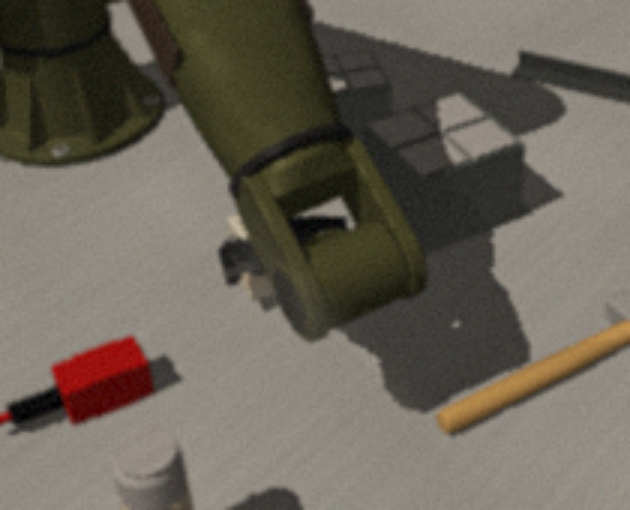

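Contact came at TCP z = 65 as expected, with the bottle upright in the fingers. Next I release it, back away and look again.

Run:
```python
from h import *
bot.move_gripper(85); bot.dwell(0.3)
tz=-np.cos(np.radians(65))*Z+np.sin(np.radians(65))*a
p=np.array(bot.read_state()['ee_pos']); bot.servo_line(p-tz*110)
bot.servo_line(p-tz*110+[0,0,120])
bot.move_to([537,130,330],tilt(0)); bot.move_gripper(0)
print(bot.read_state()['clock'],bot.read_state()['joint_positions'])
w=cam('wrist'); t=cam('top'); s=cam('scene')
np.savez('w.npz',P=cloud(w),T=w['T']); P=cloud(w)
m=(P[...,2]>92)&(P[...,2]<118); k=max(cv2.findContours(m.astype(np.uint8),0,2)[0],key=cv2.contourArea)
print('rack wrist',cv2.minAreaRect(onplane(w,k.reshape(-1,2),105)[:,:2].astype(np.float32)))
Q=cloud(t); m=(Q[...,2]>110)&(Q[...,0]<540)&(Q[...,0]>420)&(Q[...,1]<-70)&(Q[...,1]>-180)
print('bottle top',m.sum(),Q[m].mean(0) if m.any() else 0, Q[m][:,2].max() if m.any() else 0)
m=(Q[...,2]>70)&(Q[...,2]<100)&(Q[...,0]<540)&(Q[...,0]>420)&(Q[...,1]<-70)&(Q[...,1]>-180)
k=max(cv2.findContours(m.astype(np.uint8),0,2)[0],key=cv2.contourArea); 
print(cv2.minAreaRect(onplane(t,k.reshape(-1,2),85)[:,:2].astype(np.float32)))
v=np.hstack([w['image'],s['image'][:, :]]); cv2.imwrite('pics/w1.png',cv2.resize(v,(800,300)))
```

```text
14.0667 [ 1.71245489e-01  2.58151708e-01  1.39035542e+00  1.13581201e-05
  1.49302918e+00 -1.02273092e+00]
rack wrist ((534.15771484375, 130.34609985351562), (136.6631622314453, 136.34707641601562), 68.12899017333984)
bottle top 70 [ 477.6635627  -117.91984045  136.84967044] 155.49433343554767
((477.7324523925781, -118.8883285522461), (47.442806243896484, 46.2843017578125), 68.78285217285156)
```

View pics/w1.png

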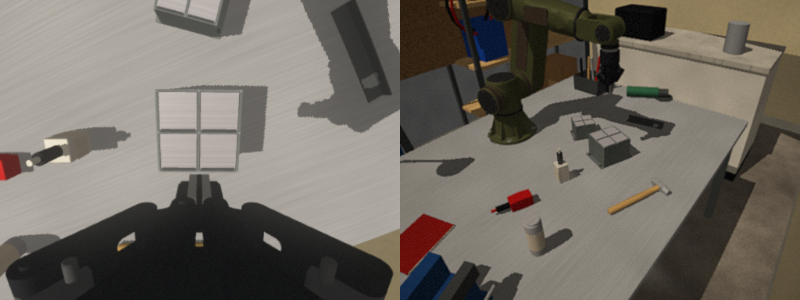

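The bottle stands upright at about (477.7, -118.5), and the rack fits 136 x 136 mm at (535.5, 130.2). The wrist view shows four closed flaps around pixel (198,130). Next I probe them.

```bash
cat >> h.py <<'E'
ang=np.radians(68.13); ru=np.array([np.cos(ang),np.sin(ang),0]); rv=np.array([ru[1],-ru[0],0])  # hh~ru, rv~-a
C=np.array([535.5,130.2,0])
E
python3 - <<'E'
from h import *
q=quat(-Z,ru)
bot.move_gripper(0)
for i,(su,sv) in enumerate([(1,1),(1,-1),(-1,-1),(-1,1)]):
    p=C+33*su*ru+33*sv*rv; p[2]=105+19+12
    if i==0: bot.move_to(p+[0,0,40],q)
    bot.servo_line(p)
    e=p.copy(); e[2]=105+19-17
    hit=bot.servo_line(e,speed=18,until_force=9); st=bot.read_state()
    print((su,sv),hit,st['ee_pos'].round(1) if hasattr(st['ee_pos'],'round') else st['ee_pos'],np.round(st['ft_force'],1),st['clock'])
    if not hit:
        bot.dwell(0.2); c=cam('scene'); cv2.imwrite('pics/flap.png',cv2.resize(c['image'][140:230,210:330],None,fx=5,fy=5)); 
        bot.servo_line(p); break
    bot.servo_line(p)
E
```

```text
(1, 1) True [578.5 148.6 121.1] [-1.9 -0.9  7.3] 16.4583
(1, -1) True [517.3 173.2 121.1] [-2.8 -0.6  8.3] 18.225
(-1, -1) True [492.7 111.9 121.1] [-3.1  0.   8.9] 19.9917
(-1, 1) False [553.8  87.3 107. ] [-0.1  0.2  1.4] 22.5917
```

The flaps at three pockets stopped after about 3 mm. The one at (553.8, 87.3) gave way for the full 17 mm at 1.4 N, so that pocket is the empty one. Next I take the bottle by its nozzle.

Run:
```python
from h import *
q0=quat(-Z,ru); ab=np.radians(68.78); q=quat(-Z,np.array([np.cos(ab),np.sin(ab),0]))
p=np.array(bot.read_state()['ee_pos']); bot.servo_line(p+[0,0,150])
b=np.array([477.7,-118.5,126]); 
bot.move_to(b+[0,0,130],q); bot.move_gripper(60)
t=cam('top')
print(bot.servo_line(b,speed=90,until_force=10))
bot.move_gripper(10,60); st=bot.read_state(); print(st['grip_width'],st['grip_force'],st['ee_pos'])
bot.servo_line(b+[0,0,140],speed=120)
f=C-33*ru+33*rv; f[2]=266
bot.move_to(f,q0); bot.dwell(0.3)
s=cam('scene'); cv2.imwrite('pics/hover.png',cv2.resize(s['image'][80:230,190:350],None,fx=4,fy=4))
Q=cloud(s); hsv=cv2.cvtColor(s['image'],cv2.COLOR_BGR2HSV)
m=(Q[...,2]>120)&(Q[...,2]<225)&(np.hypot(Q[...,0]-f[0],Q[...,1]-f[1])<45)
for z in range(125,225,15):
    k=m&(abs(Q[...,2]-z)<7.5)
    if k.sum(): print(z,k.sum(),Q[k].mean(0).round(1),((Q[k]-f)@np.c_[ru,rv]).min(0).round(1),((Q[k]-f)@np.c_[ru,rv]).max(0).round(1))
st=bot.read_state(); print(st['ee_pos'],st['ft_force'],st['clock'])
```

```text
False
20.709779761592145 58.995290994644165 [ 477.83978647 -118.66907181  126.24273394]
140 30 [563.8  72.7 143.8] [-26.1 -21.5] [14.5 25.4]
155 70 [563.7  72.  154.7] [-27.  -18.5] [20.7 27.2]
170 74 [564.5  71.8 169.7] [-26.5 -18.8] [18.9 28.6]
185 80 [563.   71.4 184.8] [-26.9 -21.9] [19.4 27. ]
200 80 [564.3  71.3 200.2] [-26.5 -21.8] [20.4 27.8]
215 84 [563.9  72.8 215.7] [-26.3 -17.6] [22.4 26.7]
[553.84714328  86.60282053 266.14693171] [ 0.1810856   0.12301954 -1.84572472] 30.4583
```

View pics/hover.png

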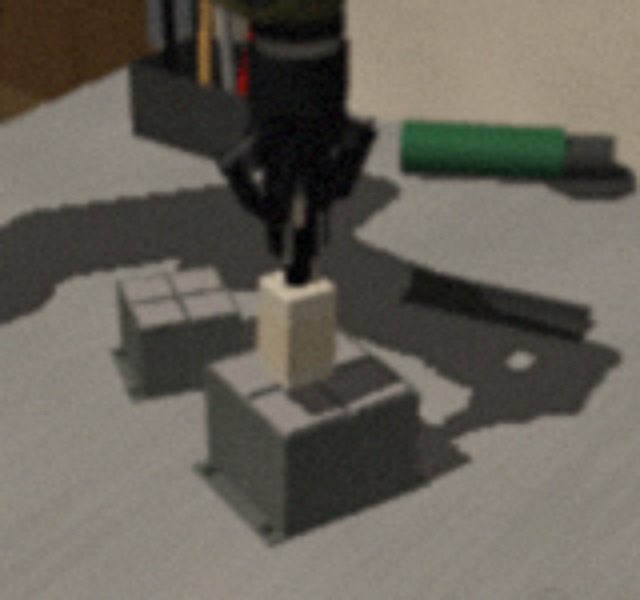

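The bottle hangs vertical over the right pocket, at about (298,330) in the crop. Allowing for the scene camera's bias, it is centred to within about 3 mm, so I lower it.

Run:
```python
from h import *
f=C-33*ru+33*rv; p=f.copy(); p[2]=238
bot.servo_line(p,speed=80)
e=f.copy(); e[2]=127.5
hit=bot.servo_line(e,speed=22,until_force=12); st=bot.read_state(); print(hit,st['ee_pos'],st['ft_force'],st['moment'],st['grip_width'],st['clock'])
```

```text
True [553.99395255  87.22349331 130.23955827] [-1.92320918 -0.12289221  6.47389736] [ 0.06747032  0.44450106 -0.00518089] 20.341063391127367 35.4167
```

TCP z = 130.2 means the base is on the pocket floor, so I release and retreat.

Run:
```python
from h import *
bot.move_gripper(50); bot.dwell(0.4)
p=np.array(bot.read_state()['ee_pos']); bot.servo_line(p+[0,0,70],speed=60); bot.servo_line(p+[0,0,180])
bot.move_to([400,-150,330],tilt(0)); bot.dwell(0.5)
t=cam('top'); Q=cloud(t); f=C-33*ru+33*rv
for a0,a1 in ((112,137),(143,170)):
    m=(Q[...,2]>a0)&(Q[...,2]<a1)&(np.hypot(Q[...,0]-f[0],Q[...,1]-f[1])<40)
    print(m.sum(),Q[m].mean(0)-f,Q[m][:,2].max() if m.any() else 0)
s=cam('scene'); cv2.imwrite('pics/end.png',cv2.resize(s['image'][120:270,190:350],None,fx=4,fy=4)); print(bot.read_state()['clock'])
```

```text
7 [-12.14187657  -1.4334152  127.9467115 ] 136.86024311551523
14 [ -7.36206499   2.11683197 158.05969572] 161.3795742372788
40.1
```

View pics/end.png

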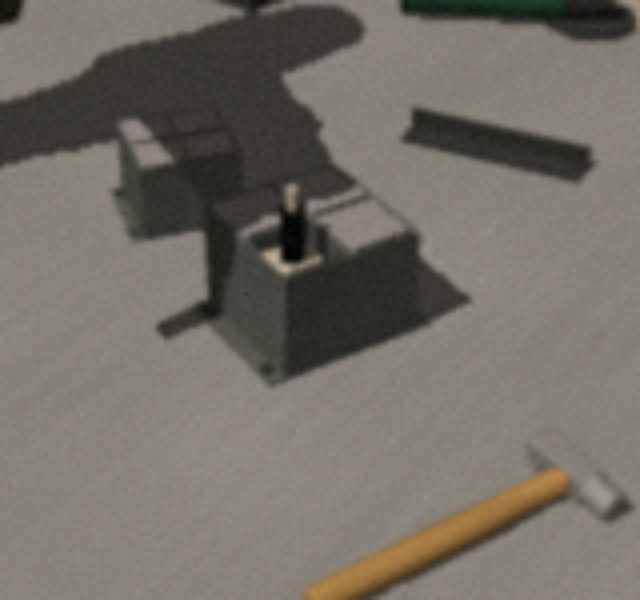

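The bottle stands upright in the pocket, nozzle at (292,230) in the crop. Its tip is about 8 mm off centre, which is within tolerance, and the robot is clear.

```bash
python3 -c "
from rig import bot
print(bot.finish_job())"
```

```text
the job is handed in; nothing more can be done
None
```

I stood the bottle up, found the empty pocket by probing the flaps, lowered the bottle onto its floor and handed the job in; the final picture shows it upright, about 8 mm off centre, but the judge's result was not returned.

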